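Let the large cheeses out of the counter dispenser

ROBOT

A 6-joint arm with a two-finger parallel gripper is mounted at the origin on the work surface. World frame = base frame: x ahead of the robot, y to its left, z up, the work surface at z = 0. Lengths are in m, angles in rad, forces in N, time in s.
With the tool pointing down it reaches from about 0.3 to 0.85 m from the base axis. Payload 5.4 kg.
Tool frame: the origin (TCP) lies at the very end of the fingers, on their centre line; the grasp point (between the pads) lies 19 mm behind it; z points along the fingers, y is the direction in which the jaws open and shut (so a half turn about z gives the same grasp; the last joint's range is limited). The gripper opens to 85 mm and grips with 20 to 120 N. Pads are 22 mm wide; open, the fingers measure 114 mm over their backs; the gripper's body (76 mm by 85 mm) begins 54 mm behind the grasp point. The pads swing forward as they close: fully open they stand 13 mm farther back than shut.
Start: joints at [-0.21, 0.158, 1.597, -0, 1.386, -0.21], TCP at [0.575, -0, 0.231] pointing down, gripper open.
Joint ranges: [-2.91, 2.91], [-0.94, 2.29], [0.18, 2.7], [-1.29, 4.43], [0.17, 2.64], [-3, 3]. Speed limits (rad/s): [2.57, 2.57, 3.14, 3.14, 3.14, 3.14].

INTERFACE

Orientations are given as a rotation vector (axis times angle).
In Python, from station import readout, eyes, ctrl gives the robot as it stands.
- The arm moves only by the tool drive_tool, never from a script. Its argument "deltas" is one flat list of numbers, 4 for each row, row after row: the shift along the tool's x, y, z in mm, then the turn about the tool's z in rad. In form: [dx, dy, dz, roll, dx, dy, dz, roll, ...]. A call has 1 to 12 rows; each row is the pose to reach, as a shift and turn from the pose measured when the call began, along the tool's axes at that moment; what a row does not reach only later rows make up. A row lasts 1/8 s, in which the tool goes at most 62.5 mm and 10.7 degrees, less where a joint would pass 70% of its speed; a pose out of reach is approached as far as the arm can. A call with a gripper value outside its range is refused whole. "grip" is the closure, from -1 (fully open) to 1 (shut), set as the call begins (left out, the last holds). The fingers move at their own pace and stop on an object; "squeeze" is the grip in N (left out, the last holds). Time passes only in rows, so rows that repeat a pose let the fingers close. It gives the time, the measured TCP pose, the force and the opening at its end, in the units of the state.
- readout.get_obs(): the state, without advancing time (a new reading comes with each control period).
- eyes.snapshot(name): name is "scene" or "side" or "wrist"; returns (picture, depth): 384x512x3 uint8, red, green, blue; 384x512 float32, m along the optical axis (not along the pixel's ray), 0 where there is no reading.
- eyes.camera_model(name): a dict with "intrinsics" (3x3 intrinsics, pixels), "R" (3x3) and "t" (3): a world point X has camera coordinates R X + t; the wrist camera has in their place "tool_from_camera" (4x4, takes a point from camera to tool coordinates, whose origin is the TCP and whose axes are the flange's). Camera axes: x right, y down, z forward; pixel columns grow to the right and rows downward; lengths in m; the calibration is good to about 2 mm. The wrist camera is an equidistant fisheye: a pixel r from the principal point sees the ray r / f radians off the axis. A picture is of the moment at which its call begins: read the wrist's pose just before it. camera_model takes no time and is no camera call.
- ctrl.hand_in(): hands the job in, once; it reports no verdict.
Trained networks look in the newest picture that a camera, given by its name, has taken for a name from the list of things; names that differ only in an ending like _2 or _b are one class to them, and where a whole thing is asked for, a point or a joint stands for the part that bears it (a point fixed in the world has none). Each returns a list of dicts, best first, with "score" (0 to 1); they miss things now and then, are a little off and sometimes report something else, mostly with a low value. They report only what shows in the picture. A call takes as long as a camera call. They do not tell look-alikes from the thing itself.
- eyes.boxes_of(label, camera): "xy" ([column, row] in pixels, amid what is visible of it).
- eyes.place_of(label, camera): "xy" ([column, row] in pixels: a listed point, or the origin of a listed thing).
The state is a dict: "t": time; "qpos": joint angles; "qd": joint speeds; "effort": joint torques, N m; "tool_pos": TCP position; "ee_rot": TCP orientation; "ft_force": force on the tool from outside, world axes, zero at the start; "wrist_torque": the same for the moment, N m; "grip_width": opening from 0.0 (shut) to 1.0 (fully open).
Only numpy, scipy, OpenCV 4.12 (cv2) and the standard library are available. Lean on these libraries where they do the work, as an engineer would, in place of code of your own. Each camera call takes 0.05 s, during which the arm holds its last target.

TASK

Two dispensers stand on the deli counter, one with two large ball cheeses and one with two small ones. Press down the brass paddle of the one with the large cheeses so that its gate lifts, keep it down until both large cheeses have rolled into the dish, then let go so that the gate shuts again. Do not touch any cheese, do not open the other dispenser's gate, and leave the jar, bottle and cup where they stand.

Things in the scene. Friction and masses are not known exactly. Their poses are not given: they have to be found in the camera images.
- disp_large: Wooden dispenser with the large cheeses, fixed, left or right of the other, twin one, turned up to 0.3 rad. Origin on the counter, on the chute's centre line under the pivot; x = down the chute, away from the robot. Chute 54 mm wide inside, walls 26 mm high, sloping 8 deg from x = -60 to the gate at x = 120 mm; floor 77 mm up there, 52 at the gate; wall tops reach 105 mm. A catch dish follows.
- rocker_large (a joint): Steel rocking lever of disp_large, along its x at y = 52 mm; pivot axis along y, x = 0, 125 mm up (fork top 137 mm). 0 = gate shut, 0.42 = stop. Pressing the brass paddle at its near end lifts the clear gate plate at its far end (x = 120 mm); over 0.36 rad is wide open. Sprung: 2 N on the paddle starts it, about 4 N at full travel; shuts by itself when let go.
- paddle_large (a point): Centre of the top face of that lever's round brass paddle, 48 mm across, 6 mm thick, 135 mm up when shut; it sinks 54 mm at full travel. At angle a it lies at x = -130 cos a + 10 sin a, y = 52, z = 125 - 130 sin a + 10 cos a (mm, dispenser frame). Nothing under it.
- large_0_center (a point): Centre of the large cheese lying against the gate: a wax-coated ball 46 mm across, about 50 g, that rolls freely.
- large_1_center (a point): Centre of the second large cheese, behind the first in the same chute; same size. The open dish they roll into past the gate runs from x = 129 to 246 mm in the dispenser frame, 83 mm wide inside, rim 55 mm above the counter, floor sloping on down away from the gate.
- disp_small: Wooden dispenser with the small cheeses, fixed, left or right of the other, twin one, turned up to 0.3 rad. Origin on the counter, on the chute's centre line under the pivot; x = down the chute, away from the robot. Chute 54 mm wide inside, walls 26 mm high, sloping 8 deg from x = -60 to the gate at x = 120 mm; floor 77 mm up there, 52 at the gate; wall tops reach 105 mm. A catch dish follows.
- rocker_small (a joint): Steel rocking lever of disp_small, along its x at y = 52 mm; pivot axis along y, x = 0, 125 mm up (fork top 137 mm). 0 = gate shut, 0.42 = stop. Pressing the brass paddle at its near end lifts the clear gate plate at its far end (x = 120 mm); over 0.36 rad is wide open. Sprung: 2 N on the paddle starts it, about 4 N at full travel; shuts by itself when let go.
- paddle_small (a point): Centre of the top face of that lever's round brass paddle, 48 mm across, 6 mm thick, 135 mm up when shut; it sinks 54 mm at full travel. At angle a it lies at x = -130 cos a + 10 sin a, y = 52, z = 125 - 130 sin a + 10 cos a (mm, dispenser frame). Nothing under it.
- small_0_center (a point): Centre of the small cheese lying against the gate: a wax-coated ball 30 mm across, about 15 g, that rolls freely.
- small_1_center (a point): Centre of the second small cheese, behind the first in the same chute; same size. The open dish they roll into past the gate runs from x = 129 to 246 mm in the dispenser frame, 83 mm wide inside, rim 55 mm above the counter, floor sloping on down away from the gate.
- jar: Bystander: amber jar with a brass lid, 54 mm across, 85 mm high, standing between the two dispensers. Origin at the centre of its underside.
- oil: Bystander: small dark green oil bottle, 54 mm across, 170 mm high, on the right. Origin at the centre of its underside.
- cup: Bystander: white cup, 70 mm across, 75 mm high, on the left. Origin at the centre of its underside.
Not all that is in view belongs to the job. What is shaped like the part that bears large_1_center but green is not meant.

How it is judged:
By the outcome, as a careful person would: the job done as asked, in the order asked, and still so for the second after the job is handed in, with the robot touching nothing.
It also fails if it takes over 32 s, if anything falls off the work surface, if the arm or the gripper's body presses on something with over 40 N, if the wrist force passes 120 N, or if a joint passes its speed limit or range.

## Working session

There is one attempt and no reset: what is moved stays moved. The work goes in short steps, Python scripts to look and compute and a tool call to move; the robot and the scene stay as the last step left them, time stands still between calls to the robot, and variables do not carry over. Pictures are saved under pics/ and viewed, and the job is handed in when it is done.

Besides the shell and the picture viewer there is one more tool, called after "Request:" by a JSON object that holds its "name" and its "arguments". drive_tool: Moves the arm, as the interface text tells. Its arguments: {"type":"object","properties":{"deltas":{"type":"array"},"grip":{"type":"number"},"squeeze":{"type":"number"}},"required":["deltas"]}

```bash
mkdir -p pics; cat > h.py <<'E'
import numpy as np, cv2
from station import readout, eyes, ctrl
def save(n,p): cv2.imwrite('pics/'+n+'.png',p[:,:,::-1])
def world(cam,uv,depth):
    m=eyes.camera_model(cam);K=np.array(m['intrinsics']);R=np.array(m['R']);t=np.array(m['t'])
    r=np.linalg.inv(K)@[uv[0],uv[1],1]
    u,v=int(round(uv[0])),int(round(uv[1]))
    d=np.median([x for x in depth[v-1:v+2,u-1:u+2].ravel() if x>0] or [0])
    return R.T@(r*d-t)
def tri(uv1,uv2,c1='scene',c2='side'):
    A=[]
    for c,uv in((c1,uv1),(c2,uv2)):
        m=eyes.camera_model(c);P=np.array(m['intrinsics'])@np.c_[np.array(m['R']),np.array(m['t'])]
        A+= [uv[0]*P[2]-P[0],uv[1]*P[2]-P[1]]
    X=np.linalg.svd(np.array(A))[2][-1];return X[:3]/X[3]
E
python3 - <<'E'
from h import *
for c in('scene','side'):
    p,d=eyes.snapshot(c);save(c+'0',p);np.save(c+'0d.npy',d)
    for l in ['paddle_large','paddle_small','large_0_center','large_1_center','small_0_center','small_1_center','disp_large','disp_small','jar','oil','cup']:
        for x in eyes.place_of(l,c)[:3]:
            print(c,l,np.round(x['xy'],1),round(x['score'],2),np.round(world(c,x['xy'],d),3))
print(readout.get_obs())
E
```

```text
scene paddle_large [217.8 163.6] 0.56 [ 0.519 -0.133  0.136]
scene paddle_small [329.7 180.7] 0.8 [0.363 0.255 0.001]
scene large_0_center [195.4 226.4] 0.49 [ 0.754 -0.12   0.1  ]
scene large_1_center [161.8 209.7] 0.67 [ 0.706 -0.28   0.034]
scene large_1_center [154.9 228. ] 0.62 [ 0.783 -0.266  0.044]
scene large_1_center [200.  216.2] 0.56 [ 0.713 -0.122  0.096]
scene small_1_center [289.9 229.1] 0.43 [0.654 0.171 0.085]
scene disp_large [201.3 213.5] 0.93 [ 0.704 -0.121  0.099]
scene disp_small [295.1 224. ] 0.98 [0.618 0.181 0.062]
scene disp_small [192.9 224.6] 0.57 [ 0.752 -0.129  0.103]
scene jar [249.5 219.5] 0.73 [0.645 0.028 0.046]
scene oil [137.9 180.8] 0.88 [ 0.622 -0.424  0.027]
scene cup [379.8 254.5] 0.65 [0.623 0.471 0.044]
side paddle_large [238.6 234.7] 0.72 [ 0.514 -0.139  0.135]
side paddle_small [159.5 144.1] 0.67 [0.431 0.222 0.134]
side large_0_center [322.4 209.9] 0.7 [ 0.742 -0.138  0.098]
side large_1_center [361.9 260.8] 0.79 [ 0.777 -0.278  0.042]
side large_1_center [335.1 284. ] 0.76 [ 0.685 -0.301  0.042]
side large_1_center [234.8 235.3] 0.63 [ 0.5
[... 505 characters left out ...]
[246.3 146.5] 0.36 [0.669 0.166 0.079]
{'t': 1.2, 'qpos': array([-2.10082795e-01,  1.58386947e-01,  1.59700105e+00,  5.54039162e-06,
        1.38619862e+00, -2.10117730e-01]), 'qd': array([ 0.00251554,  0.00027815, -0.000942  , -0.0009961 , -0.00043608,
       -0.00104247]), 'effort': array([-4.43210347e-04, -3.96004558e+01, -3.31704819e+01, -3.13734527e-04,
        5.42769158e-04, -1.12398189e-05]), 'tool_pos': array([ 5.74984786e-01, -6.30556207e-06,  2.31305961e-01]), 'ee_rot': array([2.22140231e+00, 2.22147766e+00, 1.23366374e-05]), 'ft_force': array([-1.25650124, -0.49142218, -0.39375203]), 'wrist_torque': array([-0.03886049, -0.01240679, -0.01344114]), 'grip_width': 1.0015935993920648}
```

```bash
python3 - <<'E'
import cv2
a=cv2.imread('pics/scene0.png');b=cv2.imread('pics/side0.png')
cv2.imwrite('pics/s1.png',cv2.resize(a[130:300,110:410],(800,453),interpolation=2))
cv2.imwrite('pics/s2.png',cv2.resize(b[80:384,120:420],(592,600),interpolation=2))
E
```

```text
(no output)
```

View pics/s1.png

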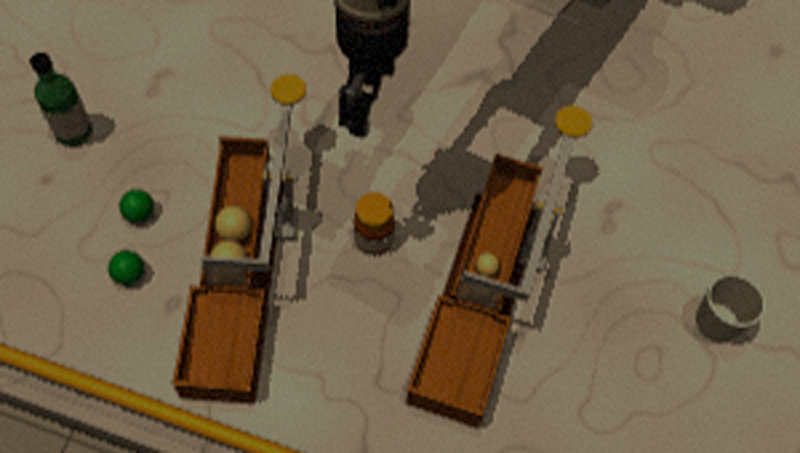

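View pics/s2.png

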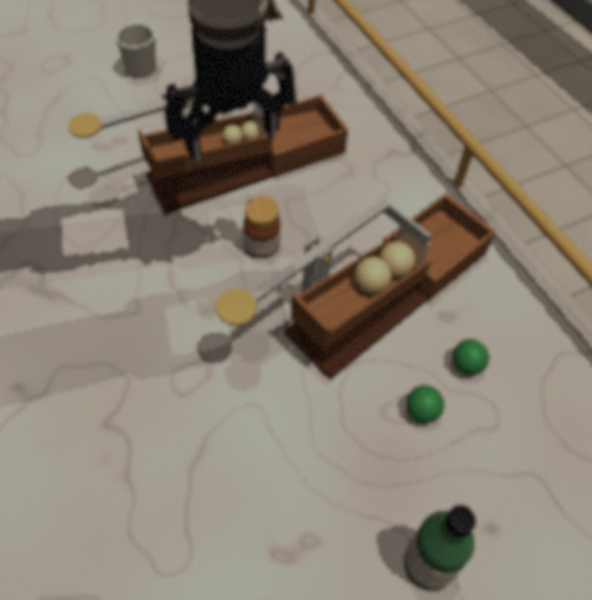

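The large cheeses are in the right-hand dispenser (y<0), with its paddle at scene (218,163) and side (239,235). The things that could be mistaken for it:
- The left paddle at scene (325,176), which belongs to the small cheeses.
- The green balls at scene (161,207) and (157,230), which are decoys.

Next I'll refine the paddle position and the dispenser's yaw.

```bash
python3 - <<'E'
from h import *
uv={}
for c,(x,y) in {'scene':(218,163),'side':(238,235)}.items():
    a=cv2.imread(f'pics/{c}0.png');d=np.load(c+'0d.npy')
    h=cv2.cvtColor(a,cv2.COLOR_BGR2HSV)
    m=cv2.inRange(h,(15,130,70),(35,255,255))
    n,l,s,ce=cv2.connectedComponentsWithStats(m)
    i=l[y,x];print(c,s[i],ce[i]);uv[c]=ce[i]
    P=np.array([world(c,(u,v),d) for v,u in zip(*np.where(l==i))]);P=P[abs(P[:,2]-.135)<.01]
    print(P.min(0),P.max(0),P.mean(0))
    # all points in region: chute walls/lever high points
    mdl=eyes.camera_model(c);K=np.array(mdl['intrinsics']);R=np.array(mdl['R']);t=np.array(mdl['t'])
    v,u=np.mgrid[0:384,0:512];r=np.stack([u,v,u*0+1],-1)@np.linalg.inv(K).T
    W=(r*d[...,None]-t)@R
    sel=(W[...,2]>.115)&(W[...,2]<.2)&(W[...,0]>.55)&(W[...,0]<.72)&(W[...,1]<-.05)&(W[...,1]>-.25)
    Q=W[sel];print('lever',len(Q)); 
    if len(Q)>5: pf=np.polyfit(Q[:,0],Q[:,1],1);print(pf,np.c_[Q[::max(1,len(Q)//12)]].round(3))
    sel=(W[...,2]>.02)&(W[...,2]<.2)&(h[...,0]<15)&(h[...,1]>120)&(W[...,0]>.4)&(W[...,0]<1)&(W[...,1]<-.03)&(W[...,1]>-.32)
    Q=W[sel][:,:2].astype(np.float32);rc=cv2.minAreaRect(Q);print(rc,cv2.boxPoints(rc))
print('tri',tri(uv['scene'],uv['side']))
a=cv2.imread('pics/side0.png');cv2.imwrite('pics/crop.png',cv2.resize(a[170:290,220:380],(800,600),interpolation=2))
E
```

```text
scene [211 158  14  11 124] [217.58064516 162.94354839]
[ 0.49329208 -0.15882069  0.1298205 ] [ 0.53821693 -0.11319644  0.13736686] [ 0.51688693 -0.13513515  0.13453815]
lever 225
[ 0.31629234 -0.30578634] [[ 0.552 -0.131  0.13 ]
 [ 0.559 -0.118  0.121]
 [ 0.587 -0.117  0.13 ]
 [ 0.594 -0.11   0.132]
 [ 0.615 -0.109  0.132]
 [ 0.629 -0.103  0.131]
 [ 0.641 -0.109  0.127]
 [ 0.648 -0.107  0.126]
 [ 0.658 -0.102  0.132]
 [ 0.664 -0.089  0.13 ]
 [ 0.686 -0.094  0.13 ]
 [ 0.698 -0.082  0.13 ]
 [ 0.712 -0.076  0.131]]
((0.8063141107559204, -0.13934877514839172), (0.2397187352180481, 0.409444659948349), 70.85258483886719) [[ 0.57360363 -0.18542838]
 [ 0.9603969  -0.31972614]
 [ 1.0390246  -0.09326917]
 [ 0.65223134  0.04102859]]
side [231 228  18  16 180] [239.47777778 235.13888889]
[ 0.49595254 -0.16040012  0.13275703] [ 0.53332575 -0.12150518  0.13606905] [ 0.51541643 -0.14045119  0.13445646]
lever 475
[ 0.29581901 -0.29600956] [[ 0.716 -0.078  0.131]
 [ 0.691 -0.087  0.13 ]
 [ 0.67  -0.09   0.129]
 [ 0.645 -0.09   0.13 ]
 [ 0.656 -0.101  0.13 ]
 [ 0.635 -0.1    0.128]
 [ 0.654 -0.115  0.127]
 [ 0.622 -0.113  0.131]
 [ 0.597 -0.11   0.13 ]
 [ 0.597 -0.12   0.13 ]
 [ 0.573 -0.121  0.13 ]
 [ 0.579 -0.126  0.119]
 [ 0.597 -0.174  0.116]]
((0.7463297247886658, -0.13112708926200867), (0.3145247995853424, 0.09057708829641342), 15.67966079711914) [[ 0.58267975 -0.13002536]
 [ 0.607159   -0.21723187]
 [ 0.9099797  -0.13222882]
 [ 0.88550043 -0.04502231]]
tri [ 0.51527734 -0.13758794  0.13117509]
```

View pics/crop.png

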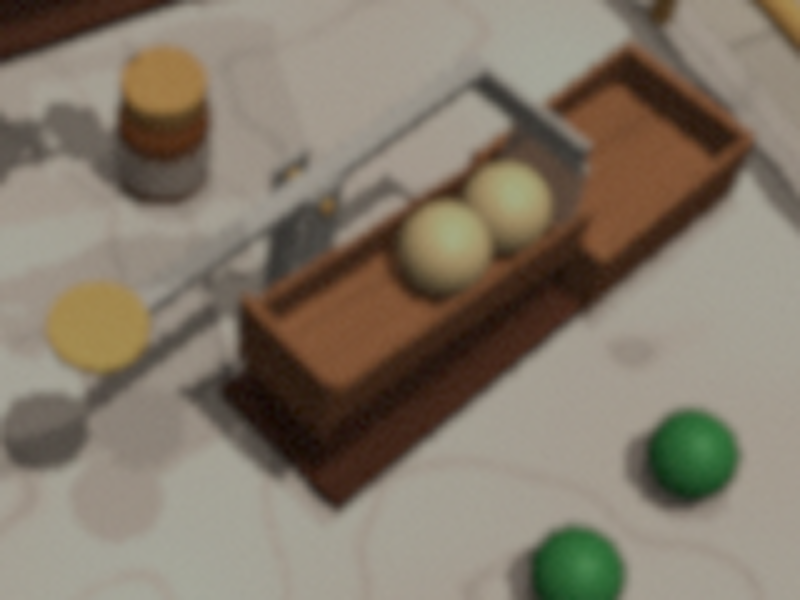

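Viewed the crop: two large cream balls lie in the right chute behind the clear gate, at crop (445,245) and (508,205). Its brass paddle is at crop (98,327) and nothing is near it. The paddle is at (0.516, -0.1375, 0.135), which matches the stated height, and yaw is about 0.29. I'll close the fingers and move to a point above the paddle.

Request:
{"name": "drive_tool", "arguments": {"deltas": [-46, -20, 0, 0, -92, -40, 0, 0, -137, -59, 20, 0, -137, -59, 50, 0, -137, -59, 66, 0, -137, -59, 66, 0], "grip": 1}}

```text
t: 1.95
tool_pos: [0.5154, -0.1362, 0.1641]
ee_rot: [-2.219, -2.22, 0.001]
ft_force: [0.0, 1.2, 0.5]
grip_width: -0.002
```

```bash
python3 - <<'E'
from h import *
p,d=eyes.snapshot('side');save('side1',p[170:290,200:360].repeat(5,0).repeat(5,1))
o=readout.get_obs();print(o['tool_pos'],o['ft_force'],o['ee_rot'],o['grip_width'],o['t'])
E
```

```text
[ 0.51619499 -0.13649861  0.16543175] [-0.13501589 -0.13096233  1.23913308] [-2.22012358e+00 -2.22232169e+00  8.42554006e-05] -0.002450351856078422 2.0
```

View pics/side1.png

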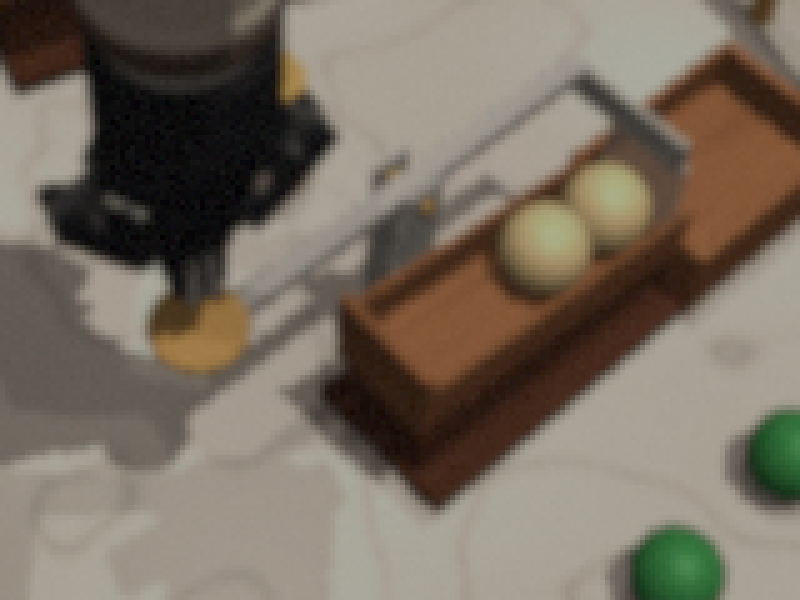

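The fingertips are centred above the paddle. Now the press, following the paddle's arc.

Request:
{"name": "drive_tool", "arguments": {"deltas": [0, 0, 20, 0, 0, 0, 32, 0, 0, 2, 45, 0, 1, 4, 56, 0, 2, 7, 66, 0, 2, 9, 74, 0, 2, 9, 74, 0, 2, 9, 74, 0]}}

```text
t: 3.0
tool_pos: [0.525, -0.1344, 0.0915]
ee_rot: [-2.22, -2.222, 0.0]
ft_force: [-4.2, -0.4, 2.9]
grip_width: 0.002
```

```bash
python3 - <<'E'
from h import *
p,d=eyes.snapshot('side');save('side2',p[170:290,200:360].repeat(5,0).repeat(5,1))
o=readout.get_obs();print(o['tool_pos'],o['ft_force'],o['t'])
E
```

```text
[ 0.52504435 -0.13434925  0.0916072 ] [-4.54550494 -0.71701101  1.96630723] 3.05
```

View pics/side2.png

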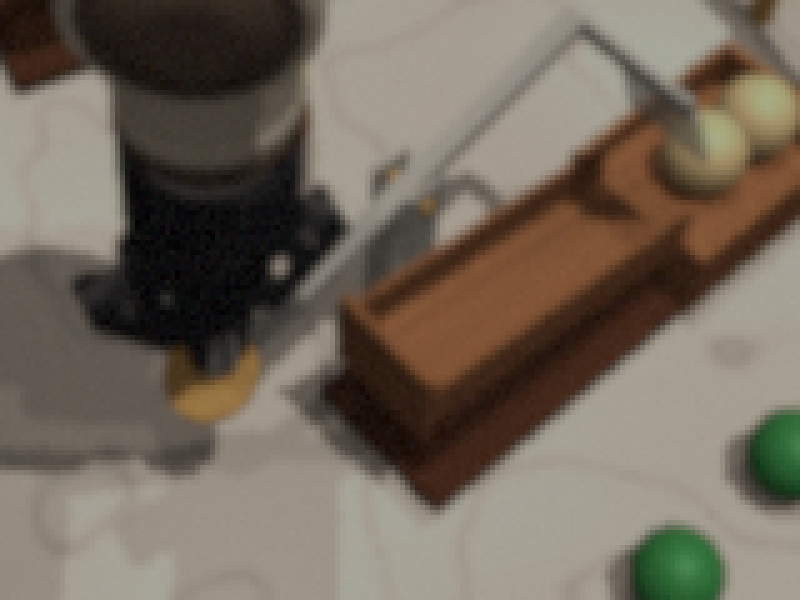

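The gate is up and both cheeses are already past it. I'll hold a bit longer and check again before releasing.

Request:
{"name": "drive_tool", "arguments": {"deltas": [0, 1, 1, 0, 0, 1, 1, 0, 0, 1, 1, 0, 0, 1, 1, 0, 0, 1, 1, 0, 0, 1, 1, 0, 0, 1, 1, 0, 0, 1, 1, 0]}}

```text
t: 4.05
tool_pos: [0.526, -0.1343, 0.0906]
ee_rot: [-2.22, -2.222, 0.0]
ft_force: [-4.1, -0.8, 3.1]
grip_width: -0.003
```

```bash
python3 - <<'E'
from h import *
p,d=eyes.snapshot('side');save('side3',p[140:290,200:400].repeat(4,0).repeat(4,1))
o=readout.get_obs();print(o['tool_pos'],o['ft_force'],o['t'])
E
```

```text
[ 0.52602827 -0.13433855  0.0905697 ] [-3.33660305 -0.10070227  2.77426905] 4.1
```

View pics/side3.png

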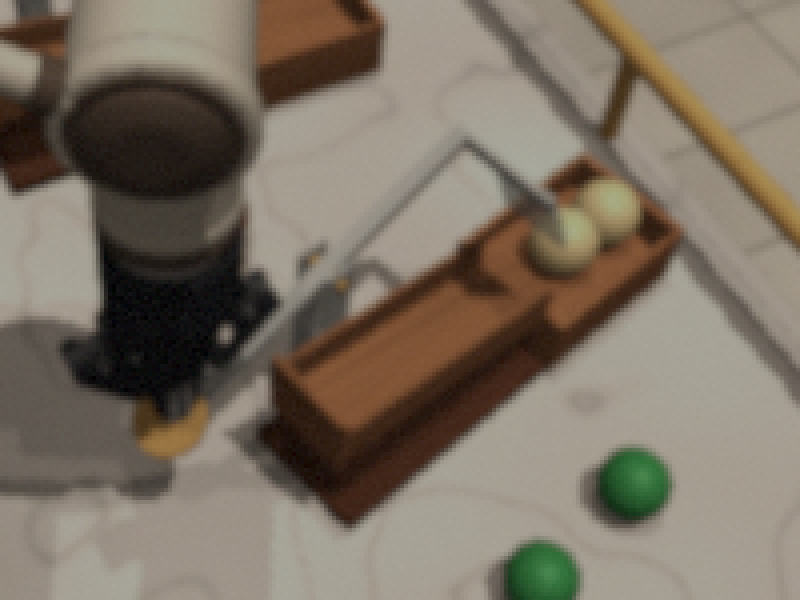

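Both cheeses are in the dish, at picture (610,210) and (565,240). I'll check that they're at rest and clear of the gate plane (x = 120 mm) before letting go.

Request:
{"name": "drive_tool", "arguments": {"deltas": [0, 0, 0, 0, 0, 0, 0, 0, 0, 0, 0, 0, 0, 0, 0, 0]}}

```text
t: 4.6
tool_pos: [0.526, -0.1343, 0.0906]
ee_rot: [-2.22, -2.222, 0.0]
ft_force: [-4.8, 1.0, 3.0]
grip_width: -0.002
```

```bash
python3 - <<'E'
from h import *
p,d=eyes.snapshot('scene');save('scene4',p[130:300,110:410].repeat(2,0).repeat(2,1))
c,s=np.cos(.285),np.sin(.285);pad=np.array([.516,-.1375]);Rz=np.array([[c,-s],[s,c]])
org=pad-Rz@np.array([-.13,.052]);print('org',org)
for cam in('scene','side'):
    if cam=='side': p,d=eyes.snapshot('side')
    h=cv2.cvtColor(p,cv2.COLOR_RGB2HSV)
    m=eyes.camera_model(cam);K=np.array(m['intrinsics']);R=np.array(m['R']);t=np.array(m['t'])
    v,u=np.mgrid[0:384,0:512];r=np.stack([u,v,u*0+1],-1)@np.linalg.inv(K).T
    W=(r*d[...,None]-t)@R
    L=(W[...,:2]-org)@Rz
    # dish region, above floor
    sel=(L[...,0]>.10)&(L[...,0]<.25)&(abs(L[...,1])<.035)&(W[...,2]>.062)&(W[...,2]<.12)
    hist=np.histogram(L[...,0][sel],bins=np.arange(.1,.26,.01));print(cam,hist[0])
E
```

```text
org [ 0.6553762  -0.15085194]
scene [ 4  8 11 36  0  4 18 36 43 40  8 27 43 38  9]
side [24 18 21 14  0 24 29 41 27  6 33 48 34 11  0]
```

View pics/scene4.png

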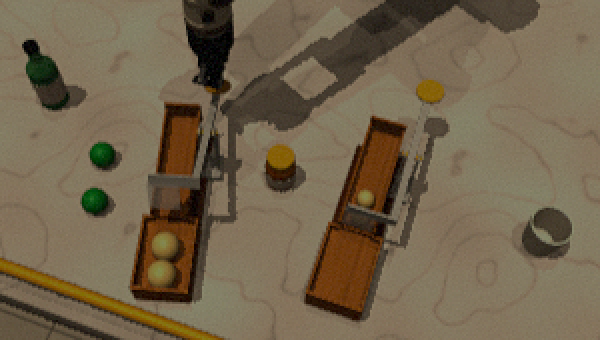

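Scene view: both large balls lie in the dish at (165,245) and (160,272). They span about x = 150–245 mm in the dispenser frame, clear of the gate. Releasing straight up along the arc.

Request:
{"name": "drive_tool", "arguments": {"deltas": [-1, -3, -10, 0, -2, -6, -22, 0, -3, -9, -36, 0, -3, -10, -50, 0, -3, -10, -70, 0, -3, -10, -95, 0, -3, -10, -115, 0, -3, -10, -115, 0, -3, -10, -115, 0, -3, -10, -115, 0]}}

```text
t: 5.95
tool_pos: [0.5154, -0.1371, 0.2043]
ee_rot: [-2.218, -2.22, 0.001]
ft_force: [-0.5, -1.1, 0.7]
grip_width: 0.001
```

```bash
python3 - <<'E'
from h import *
p,d=eyes.snapshot('side');save('side5',p[80:290,150:410].repeat(3,0).repeat(3,1)[:600])
q,d=eyes.snapshot('scene');save('scene5',q[130:300,110:410].repeat(2,0).repeat(2,1))
o=readout.get_obs();print(o['tool_pos'],o['ft_force'],o['t'])
E
```

```text
[ 0.51559131 -0.13716025  0.20462305] [ 0.08315923  0.22763425 -0.06791869] 6.05
```

View pics/side5.png

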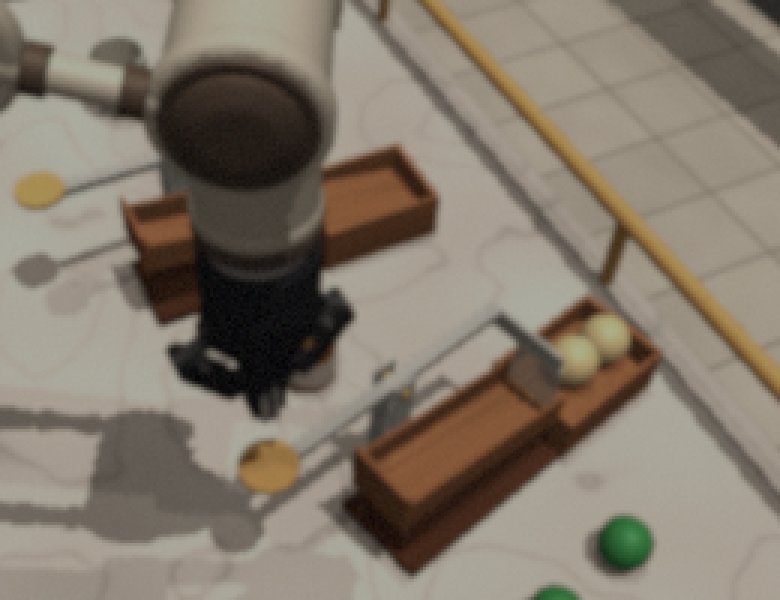

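View pics/scene5.png

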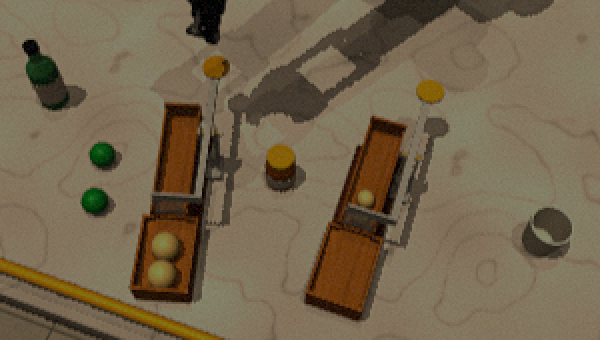

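The gate is shut (the bar is back at scene (177,196)), the paddle is up at (216,67), both large balls are in the dish, and everything else is where it was. Handing in.

```bash
python3 -c "
from h import *
print(ctrl.hand_in())"
```

```text
the job is handed in; nothing more can be done
None
```

The job is done and handed in: both large cheeses are in the dish and the gate has shut again. It finished at about 6 s on the robot's clock, well inside the 32 s limit.

**What I did:** I identified the right-hand dispenser as the one with the large cheeses. With the fingers closed, I pressed its brass paddle down about 45 mm and held it until both cheeses lay still in the dish. I then raised the arm clear so the gate could shut. The force readings I took while pressing were 3–6 N.

**Last checks:**
- **Large dispenser:** the pictures show the gate shut, the paddle back up and both large cheeses in the dish. At the check just before release they were clear of the gate, by about 30 mm.
- **Everything else:** the small dispenser is still shut, and the jar, bottle and cup look unmoved. The arm ended 70 mm above the paddle, with force readings near zero.
- **Small disagreement:** the two-view paddle height came out at 131 mm, while the depth readings gave 134.5 mm. The text says 135 mm, so I used that; it made no difference to the press.

No check failed.

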